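# Fit the orange grip collar on the docked torch

## Robot

A 6-joint arm with a two-finger parallel gripper is mounted at the origin on the work surface. World frame = base frame: x ahead of the robot, y to its left, z up, the work surface at z = 0. Lengths are in m, angles in degrees, forces in N, time in s.
With the tool pointing down it reaches from about 0.4 to 0.825 m from the base axis. Payload 7 kg.
Tool frame: the origin (TCP) lies at the very end of the fingers, on their centre line; the grasp point (between the pads) lies tcp_to_grasp behind it (tcp_to_grasp is the distance from the TCP to the grasp point, in m); x points along the fingers, y is the direction in which the jaws open and shut, and the axes are right-handed (so a half turn about x gives the same grasp; the last joint's range is limited). The gripper opens to 88 mm and grips with 3 to 60 N. Pads are 19 mm wide; open, the fingers measure 130 mm over their backs; the gripper's body (78 mm by 193 mm) begins 47 mm behind the grasp point.
Start: joints at [79.647, 20.546, 0.682, 0, -70.136, -16.507], TCP at [0.305, 0.602, 0.227] pointing down, gripper open.
Joint ranges: [-176.03, 176.03], [-82.01, 121.73], [-58.28, 71.71], [-173.87, 95.51], [-174.79, -0.11], [-173.66, 173.66]. Speed limits (degrees/s): [136.94, 136.94, 172.46, 180, 180, 180].

## Interface

Orientations are given as [roll, pitch, yaw] about the fixed x, y, z axes, in that order (R = Rz(yaw) Ry(pitch) Rx(roll)).
In Python, from plant import * gives the robot as it stands. The module is installed in compiled form; this text tells all that it offers.
- The arm moves only by the shell command python3 -m pendant 'ROWS'. ROWS is JSON, a list of rows, each an object with "claw": the finger opening in mm, from 0 to 87.6; "linear": the shift along the tool's x, y, z in mm, a list of three; "twist": the turn about the tool's x in rad. In form: [{"claw": claw, "linear": [tx, ty, tz], "twist": twist}, ...]. A call has exactly 10 rows; each row shifts and turns the commanded pose from where the row before left it, along the tool's axes as they then stand; what a row does not reach is not made up. A row lasts 1/12 s, in which the tool goes at most 41.7 mm and 7.16 degrees, less where a joint would pass 70% of its speed; a pose out of reach is approached as far as the arm can. A call with a gripper value outside its range is refused whole. The fingers move at their own pace and stop on an object; the grip force is fixed at half the most. Time passes only in rows, so rows that do not move let the fingers close, or fill a call up. It gives the time, the measured TCP pose, the force and the opening at its end, in the units of the state.
- get_obs(): the state, without advancing time (a new reading comes with each control period).
- snapshot(name): name is "scene" or "top" or "wrist"; returns (picture, depth): 400x640x3 uint8, red, green, blue; 400x640 float32, m along the optical axis (not along the pixel's ray), 0 where there is no reading.
- camera_params(name): a dict with "fx", "fy", "cx", "cy" (pixels), "rvec" (rotation vector, rad) and "tvec" (3), from world to camera coordinates, as OpenCV has them. Camera axes: x right, y down, z forward; pixel columns grow to the right and rows downward; lengths in m; the calibration is good to about 2 mm. A picture is of the moment at which its call begins: read the wrist's pose just before it. camera_params takes no time and is no camera call; for the wrist camera it gives the pose at the moment of the call.
- close_job(): hands the job in, once; it reports no verdict.
Trained networks look in the newest picture that a camera, given by its name, has taken for a name from the list of things; names that differ only in an ending like _2 or _b are one class to them, and where a whole thing is asked for, a point or a joint stands for the part that bears it (a point fixed in the world has none). Each returns a list of dicts, best first, with "confidence" (0 to 1); they miss things now and then, are a little off and sometimes report something else, mostly with a low value. They report only what shows in the picture. A call takes as long as a camera call. They do not tell look-alikes from the thing itself.
- boxes_of(camera, target): "xy" ([column, row] in pixels, amid what is visible of it).
The state is a dict: "clock": time; "joint_pos": joint angles; "qvel": joint speeds; "tau": joint torques, N m; "tool_pos": TCP position; "orientation": TCP orientation; "force": force on the tool from outside, world axes, zero at the start; "moment": the same for the moment, N m; "opening": finger opening in m.
Only numpy, scipy, OpenCV 4.12 (cv2) and the standard library are available. Lean on these libraries where they do the work, as an engineer would, in place of code of your own. Each camera call takes 0.05 s, during which the arm holds its last target. There are 200 camera calls.

## Task

Slip the orange collar over the tail of the steel torch that stands head down in its charging dock, and let it go once it sits flat and fully home on the shoulder of the torch's head. Leave the blue collar and the boxed light bulb where they are.

Things in the scene. Friction and masses are not known exactly. Their poses are not given: they have to be found in the camera images.
- collar_orange: the orange firm plastic collar, a plain round ring lying flat on the shelf: outer diameter 54 mm, bore 38 mm, height 24 mm, 25 to 50 g. Origin at the centre of its underside, z along its axis (up). It can be gripped across its outside from above. Nothing stands within 60 mm of its centre, sideways.
- torch: a steel torch, fixed upright, head down, in a black dock (96 mm square, 26 mm high; grey rim dia. 68 to 32 mm). Origin: on the torch axis at shelf level; z up. Head dia. 58 mm, 54 at its flat shoulder, 52 mm above the shelf. Barrel dia. 26 mm from there up to 92 mm, then a tail tapering to dia. 12 at the top, 102 mm. The collar goes over the barrel (6 mm play all round) onto the shoulder.
- collar_blue: a blue collar of the same size and shape, for another torch: not to be moved. Origin at the centre of its underside, z up.
- bulb_case: a light bulb in a clear upright round case, diameter 66 mm, height 112 mm, 120 g, standing loose on the shelf: not to be moved or tipped. Origin at the centre of its underside, z up.
Not all that is in view belongs to the job. Of the things shaped like the collar_orange, the orange one is meant.

How it is judged (in metres and radians):
At the end, for the whole second after the job is handed in: The orange collar rests, released and still, around the torch barrel on the head's shoulder: its axis within 12 mm of the torch's, its underside within 6 mm of the shoulder's height (52 mm above the shelf), tilted less than 10 degrees (horizontal distance between collar_orange and torch below 0.012 m and z of collar_orange in the frame of torch between 0.046 and 0.058 m and angle between collar_orange's own z axis and vertical below 0.18 rad and linear speed of collar_orange below 0.02 m/s); the robot touches nothing.
It fails at once if the blue collar is moved more than 30 mm (distance of collar_blue from where it was at the start of the episode above 0.03 m).
It fails at once if the bulb case is moved more than 30 mm (distance of bulb_case from where it was at the start of the episode above 0.03 m).
It fails at once if the bulb case is tipped more than 20 degrees (angle between bulb_case's own z axis and vertical above 0.35 rad).
It also fails if it takes over 42 s, if anything falls off the work surface, if the arm or the gripper's body presses on something with over 40 N, if the wrist force passes 120 N, or if a joint passes its speed limit or range.

## Working session

There is one attempt and no reset: what is moved stays moved. The work goes in short steps, Python scripts to look and compute and a shell command to move; the robot and the scene stay as the last step left them, time stands still between calls to the robot, and variables do not carry over. Pictures are saved under pics/ and viewed, about 8 in all and at most 12, crops included, and the job is handed in when it is done.

```bash
mkdir -p pics; cat > h.py <<'E'
from plant import *
import numpy as np, cv2
def snap(n):
    p=camera_params(n); im,d=snapshot(n); return im,d,p
def world(p,u,v,z):
    u,v,z=map(np.asarray,(u,v,z)); c=np.stack([(u-p['cx'])/p['fx']*z,(v-p['cy'])/p['fy']*z,z],-1)
    R=cv2.Rodrigues(np.array(p['rvec'],float))[0]; return (c-np.array(p['tvec']).ravel())@R
def cloud(d,p):
    v,u=np.mgrid[:d.shape[0],:d.shape[1]]; return world(p,u,v,d)
def save(n,im): cv2.imwrite('pics/'+n,im[...,::-1])
E
python3 - <<'E'
from h import *
o=get_obs(); print(o)
for n in('top','scene'):
    im,d,p=snap(n); save(n+'0.png',im); W=cloud(d,p); np.savez(n+'0',im=im,d=d,W=W)
    for t in('collar_orange','torch','collar_blue','bulb_case'):
        for b in boxes_of(n,t):
            u,v=map(int,np.round(b['xy'])); print(n,t,b['xy'],round(b['confidence'],2),W[v,u].round(3), d[v,u])
E
```

```text
{'clock': 0.0, 'joint_pos': array([ 7.96477903e+01,  2.05924859e+01,  6.35130921e-01, -1.98969744e-02,
       -7.01337174e+01, -1.65063814e+01]), 'qvel': array([-0.04738189,  0.001609  ,  0.00386748, -0.09097571, -0.00806429,
        0.08579093]), 'tau': array([ 6.50367638e-04, -5.82714164e+01,  2.93042511e+01,  6.99714705e+00,
        6.67290558e-03, -1.60158006e-04]), 'tool_pos': array([0.30477286, 0.60175817, 0.22562181]), 'orientation': array([  94.90191484,   89.90702605, -111.96345268]), 'force': array([-0.1781707 , -0.05814263, -0.02499558]), 'moment': array([-0.00737284,  0.00853159,  0.04635869]), 'opening': 0.0876459923112172}
top collar_orange [212.9, 237.8] 0.78 [0.513 0.287 0.021] 0.9167134
top collar_orange [215.0, 279.6] 0.67 [ 0.412  0.284 -0.001] 0.92369956
top collar_orange [240.9, 198.6] 0.53 [ 0.612  0.228 -0.002] 0.95306647
top torch [334.9, 243.9] 0.92 [ 0.495 -0.007  0.105] 0.82558036
top collar_blue [460.1, 227.6] 0.69 [ 0.539 -0.317 -0.001] 0.9311021
top bulb_case [206.4, 152.2] 0.57 [0.702 0.284 0.111] 0.8549701
scene collar_orange [369.9, 155.7] 0.64 [ 0.497  0.282 -0.   ] 1.0830266
scene collar_orange [344.0, 139.1] 0.62 [0.399 0.272 0.003] 1.1243899
scene collar_orange [383.4, 182.8] 0.57 [0.596 0.23  0.006] 1.0093585
scene torch [287.1, 201.0] 0.64 [ 0.513 -0.021  0.053] 0.9146903
scene collar_blue [191.7, 282.6] 0.61 [ 0.526 -0.299 -0.   ] 0.8413272
scene bulb_case [437.1, 182.4] 0.63 [0.721 0.269 0.087] 0.9005508
```

View pics/top0.png

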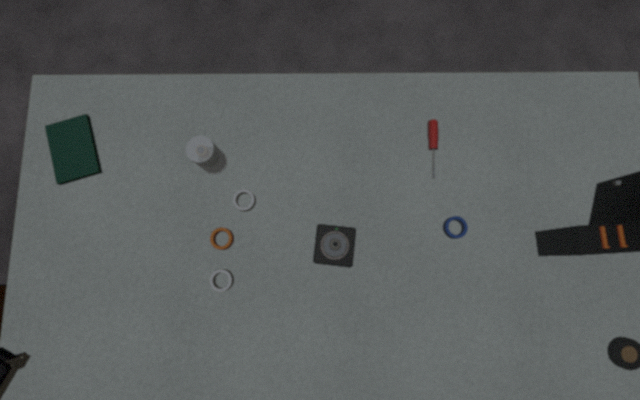

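View pics/scene0.png

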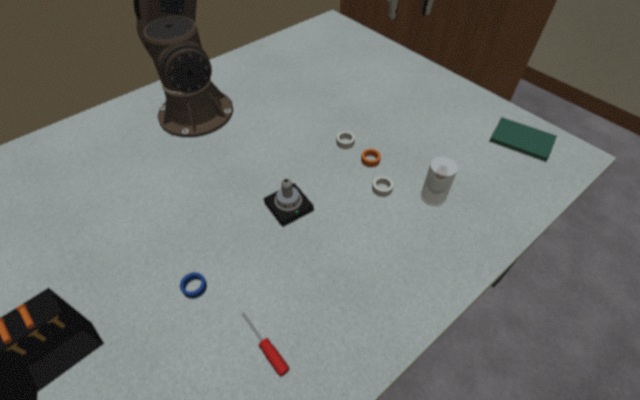

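The orange ring is at (222,238) in top and (371,157) in scene. The look-alikes are white rings at (245,201) and (222,280), plus the blue one at (455,227). By colour and description I choose (222,238). Next I refine the positions and check them in a close crop.

```bash
python3 - <<'E'
from h import *
import plant; print('t2g',getattr(plant,'tcp_to_grasp',None))
from scipy.optimize import least_squares
def fit(P):
    r=least_squares(lambda q:np.hypot(P[:,0]-q[0],P[:,1]-q[1])-q[2],[*np.median(P[:,:2],0),.02],loss='soft_l1',f_scale=.002); return r.x.round(4)
for n in('top','scene'):
    f=np.load(n+'0.npz'); W,im,d=f['W'],f['im'],f['d']; h=cv2.cvtColor(im,cv2.COLOR_RGB2HSV)
    p=camera_params(n)
    m=(h[...,0]<20)&(h[...,1]>120)&(h[...,2]>70)&(abs(W[...,0]-.51)<.08)&(abs(W[...,1]-.27)<.08)&(d>0)
    v,u=np.nonzero(m); P=W[m]; print(n,'orange n',m.sum(),'px',u.mean(),v.mean(),'z pct',np.percentile(P[:,2],[10,50,90]).round(3))
    t=P[P[:,2]>.018]; print(' fit',len(t),fit(t) if len(t)>10 else None, (P[:,:2].max(0)+P[:,:2].min(0))/2)
    near=(np.hypot(W[...,0]-.50,W[...,1])<.08)&(d>0)
    for a,b in((.046,.058),(.06,.09),(.096,.12)):
        t=W[near&(W[...,2]>a)&(W[...,2]<b)]
        if len(t)>5: print(' torch',a,len(t),fit(t),t.mean(0).round(4))
    if n=='top': save('crop_o.png',cv2.resize(im[180:300,180:360],None,fx=4,fy=4,interpolation=cv2.INTER_CUBIC))
E
```

```text
t2g 0.0188
top orange n 161 px 221.33540372670808 238.1801242236025 z pct [0.021 0.023 0.025]
 fit 158 [0.5123 0.2663 0.0226] [0.51291416 0.2671151 ]
 torch 0.046 363 [ 0.4965 -0.0066  0.0222] [ 0.4956 -0.0063  0.0512]
 torch 0.06 6 [ 0.4971 -0.0065  0.013 ] [ 0.4925 -0.0057  0.0812]
 torch 0.096 76 [ 0.4964 -0.0065  0.0075] [ 0.4962 -0.0064  0.0999]
scene orange n 201 px 370.4776119402985 157.07462686567163 z pct [0.011 0.021 0.026]
 fit 126 [0.5138 0.2645 0.0227] [0.51297197 0.26516845]
 torch 0.046 249 [ 0.4961 -0.0085  0.0226] [ 0.5033 -0.0134  0.0518]
 torch 0.06 86 [ 0.4956 -0.0079  0.0126] [ 0.5038 -0.0132  0.0753]
 torch 0.096 55 [ 0.4975 -0.0089  0.0069] [ 0.499  -0.0098  0.1005]
```

View pics/crop_o.png

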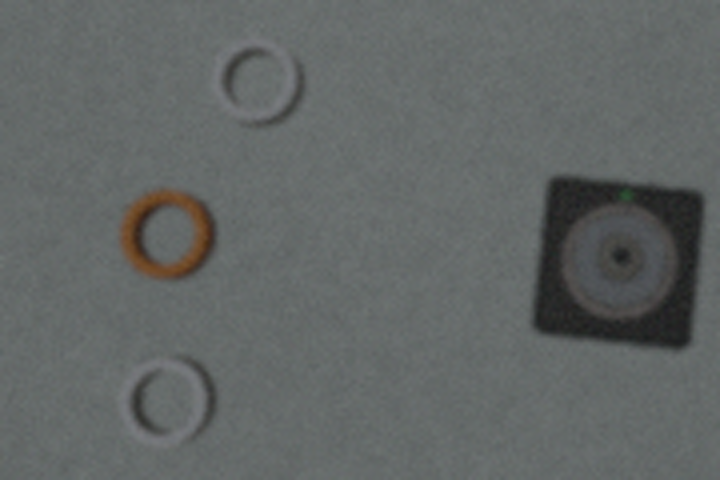

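The crop confirms the orange ring, with white rings above and below it. Next I work out the first move in tool axes.

```bash
cat >> h.py <<'E'
from scipy.spatial.transform import Rotation as Ro
def rot(o): return Ro.from_euler('xyz',o['orientation'],degrees=True)
def plan(target):
    o=get_obs(); R=rot(o).as_matrix(); print('t',round(o['clock'],2),'tcp',o['tool_pos'].round(4),'open',round(o['opening'],4),'F',o['force'].round(1))
    print('xaxis',R[:,0].round(4),'yaxis',R[:,1].round(3),'yang',np.degrees(np.arctan2(R[1,1],R[0,1])).round(2),'zaxis',R[:,2].round(3))
    print('shift mm',(R.T@(np.array(target)-o['tool_pos'])*1000).round(1),o['joint_pos'].round(1))
E
python3 -c "
from h import *
plan([.5128,.2655,.2])"
```

```text
t 0.5 tcp [0.305  0.6021 0.2265] open 0.0873 F [ 0.5 -1.3 -0.7]
xaxis [-0.e+00 -1.e-04 -1.e+00] yaxis [-0.452 -0.892  0.   ] yang -116.86 zaxis [-0.892  0.452 -0.   ]
shift mm [  26.5  206.4 -337.5] [ 79.6  20.5   0.7  -0.  -70.1 -16.5]
```

```bash
python3 -m pendant '[{"claw":87,"linear":[2.6,20.6,-33.7],"twist":0},{"claw":87,"linear":[2.6,20.6,-33.7],"twist":0},{"claw":87,"linear":[2.6,20.6,-33.7],"twist":0},{"claw":87,"linear":[2.6,20.6,-33.7],"twist":0},{"claw":87,"linear":[2.6,20.6,-33.7],"twist":0},{"claw":87,"linear":[2.6,20.6,-33.7],"twist":0},{"claw":87,"linear":[2.6,20.6,-33.7],"twist":0},{"claw":87,"linear":[2.6,20.6,-33.7],"twist":0},{"claw":87,"linear":[2.6,20.6,-33.7],"twist":0},{"claw":87,"linear":[2.6,20.6,-33.7],"twist":0}]' && python3 -m pendant '[{"claw":87,"linear":[0,0,0],"twist":-0.12},{"claw":87,"linear":[0,0,0],"twist":-0.12},{"claw":87,"linear":[0,0,0],"twist":-0.12},{"claw":87,"linear":[0,0,0],"twist":-0.11},{"claw":87,"linear":[0,0,0],"twist":0},{"claw":87,"linear":[0,0,0],"twist":0},{"claw":87,"linear":[0,0,0],"twist":0},{"claw":87,"linear":[0,0,0],"twist":0},{"claw":87,"linear":[0,0,0],"twist":0},{"claw":87,"linear":[0,0,0],"twist":0}]'
python3 - <<'E'
from h import *
im,d,p=snap('wrist'); save('w1.png',im); W=cloud(d,p); h=cv2.cvtColor(im,cv2.COLOR_RGB2HSV)
m=(h[...,0]<20)&(h[...,1]>110)&(h[...,2]>50)&(d>0)&(np.hypot(W[...,0]-.513,W[...,1]-.2655)<.05)
P=W[m]; print(len(P),np.percentile(P[:,2],[5,50,95]).round(4)); P=P[P[:,2]>.019]
if len(P): print(cv2.minEnclosingCircle((P[:,:2]*1000).astype(np.float32)),P.mean(0))
plan([.5128,.2655,.05])
E
```

```text
clock: 1.33
tool_pos: [0.5133, 0.2644, 0.2009]
orientation: [-110.1, 90.0, 43.0]
force: [1.2, 0.4, -0.2]
opening: 0.0866
clock: 2.17
tool_pos: [0.5125, 0.2662, 0.2006]
orientation: [-144.1, 90.0, 35.9]
force: [-0.5, -0.8, -0.4]
opening: 0.087
1676 [0.0137 0.2916 0.2951]
((513.066650390625, 253.53355407714844), 39.48357009887695) [0.52484207 0.25259222 0.1781255 ]
t 2.22 tcp [0.5125 0.2662 0.2006] open 0.0872 F [-0.6  0.3 -0. ]
xaxis [ 0.  0. -1.] yaxis [ 0.001 -1.    -0.   ] yang -89.97 zaxis [-1.    -0.001 -0.   ]
shift mm [150.6   0.7  -0.3] [ 46.8  12.5 -14.1   0.  -63.4  43.2]
```

View pics/w1.png

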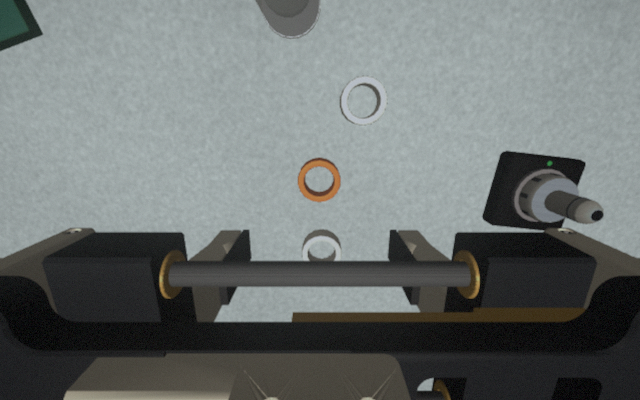

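The wrist view has the orange ring at (319,180), clear of the white rings at (363,100) and (321,248). The torch is at (560,200).

```bash
python3 - <<'E'
from h import *
im,d,p=snap('wrist'); W=cloud(d,p); h=cv2.cvtColor(im,cv2.COLOR_RGB2HSV)
m=(h[...,0]<20)&(h[...,1]>110)&(h[...,2]>50)&(d>0)&(W[...,2]<.04)&(W[...,2]>.019)&(np.hypot(W[...,0]-.513,W[...,1]-.2655)<.05)
P=W[m]; print(len(P),(cv2.minEnclosingCircle((P[:,:2]*1000).astype(np.float32))),P.mean(0).round(4))
for a,b in((.048,.056),(.098,.106)):
    m=(abs(W[...,2]-(a+b)/2)<(b-a)/2)&(np.hypot(W[...,0]-.4965,W[...,1]+.0075)<.04); P=W[m]
    print('torch',len(P),(cv2.minEnclosingCircle((P[:,:2]*1000).astype(np.float32))),P.mean(0).round(4))
E
```

```text
650 ((511.3441162109375, 266.4938049316406), 26.363510131835938) [0.5118 0.2666 0.0233]
torch 1179 ((494.67376708984375, -7.52701997756958), 27.959476470947266) [ 0.4975 -0.0011  0.0515]
torch 270 ((494.5697326660156, -7.553920269012451), 10.301616668701172) [ 0.4955 -0.0064  0.1007]
```

```bash
python3 -m pendant '[{"claw":87,"linear":[30,0,0],"twist":0},{"claw":87,"linear":[35,0,0],"twist":0},{"claw":87,"linear":[35,0,0],"twist":0},{"claw":87,"linear":[30,0,0],"twist":0},{"claw":87,"linear":[20,0,0],"twist":0},{"claw":87,"linear":[15,0,0],"twist":0},{"claw":87,"linear":[12,0,0],"twist":0},{"claw":87,"linear":[8,0,0],"twist":0},{"claw":87,"linear":[6,0,0],"twist":0},{"claw":87,"linear":[3,0,0],"twist":0}]' && python3 -m pendant '[{"claw":75,"linear":[0,0,0],"twist":0},{"claw":65,"linear":[0,0,0],"twist":0},{"claw":58,"linear":[0,0,0],"twist":0},{"claw":54,"linear":[0,0,0],"twist":0},{"claw":50,"linear":[0,0,0],"twist":0},{"claw":45,"linear":[0,0,0],"twist":0},{"claw":45,"linear":[0,0,0],"twist":0},{"claw":45,"linear":[0,0,0],"twist":0},{"claw":45,"linear":[0,0,0],"twist":0},{"claw":45,"linear":[0,0,0],"twist":0}]'
```

```text
clock: 3.1
tool_pos: [0.5125, 0.266, 0.006]
orientation: [48.6, 90.0, -131.4]
force: [0.1, -0.3, 0.1]
opening: 0.0867
clock: 3.93
tool_pos: [0.5128, 0.2663, 0.007]
orientation: [-144.7, 90.0, 35.4]
force: [-1.5, -1.0, 5.0]
opening: 0.054
```

```bash
python3 -m pendant '[{"claw":45,"linear":[-3,0,0],"twist":0},{"claw":45,"linear":[-7,0,0],"twist":0},{"claw":45,"linear":[-15,0,0],"twist":0},{"claw":45,"linear":[-25,0,0],"twist":0},{"claw":45,"linear":[-30,0,0],"twist":0},{"claw":45,"linear":[-30,0,0],"twist":0},{"claw":45,"linear":[-25,0,0],"twist":0},{"claw":45,"linear":[-15,0,0],"twist":0},{"claw":45,"linear":[-10,0,0],"twist":0},{"claw":45,"linear":[0,0,0],"twist":0}]'
python3 - <<'E'
from h import *
plan([.4955,-.0075,.16])
im,d,p=snap('wrist'); save('w2.png',im); W=cloud(d,p); h=cv2.cvtColor(im,cv2.COLOR_RGB2HSV); t=get_obs()['tool_pos']
m=(h[...,0]<20)&(h[...,1]>110)&(h[...,2]>50)&(d>0)&(np.hypot(W[...,0]-t[0],W[...,1]-t[1])<.035)&(abs(W[...,2]-t[2])<.045)
P=W[m]; print(len(P)); Q=P[P[:,2]>np.percentile(P[:,2],90)-.004]
print('rel z',np.percentile(P[:,2]-t[2],[2,50,98]).round(4),'ctr',cv2.minEnclosingCircle((Q[:,:2]*1000).astype(np.float32)), 'plane',np.linalg.lstsq(np.c_[Q[:,:2]-t[:2],np.ones(len(Q))],Q[:,2],rcond=None)[0].round(3))
E
```

```text
clock: 4.77
tool_pos: [0.5134, 0.2668, 0.1691]
orientation: [-138.8, 89.8, 41.3]
force: [1.1, 0.1, -0.8]
opening: 0.0538
t 4.77 tcp [0.5134 0.2668 0.1691] open 0.0538 F [ 1.1  0.1 -0.8]
xaxis [ 0.0029  0.0025 -1.    ] yaxis [ 0.001 -1.    -0.003] yang -89.92 zaxis [-1.    -0.001 -0.003]
shift mm [  8.3 274.3  18.3] [ 46.8  14.  -16.6   0.  -59.2  43.2]
3046
rel z [-0.0016  0.0177  0.0192] ctr ((512.2699584960938, 266.77801513671875), 26.822296142578125) plane [-0.008  0.     0.185]
```

View pics/w2.png

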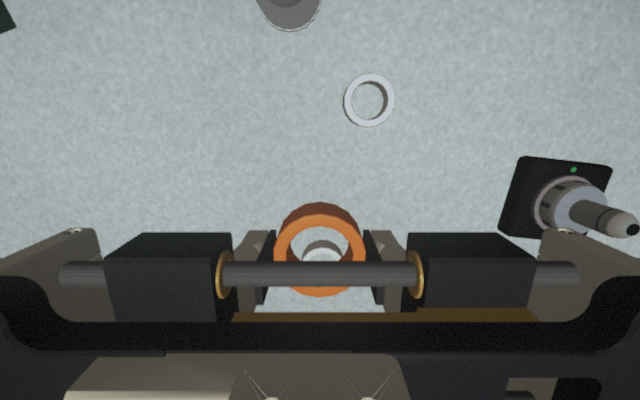

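The collar is held level, with its top about 18 mm above the TCP, so its underside is about 6 mm below it. Next I carry it over the torch.

```bash
python3 -m pendant '[{"claw":45,"linear":[0,10,0.6],"twist":0},{"claw":45,"linear":[0,24,1.7],"twist":0},{"claw":45,"linear":[0,36,2.4],"twist":0},{"claw":45,"linear":[0,38,2.6],"twist":0},{"claw":45,"linear":[0,38,2.6],"twist":0},{"claw":45,"linear":[0,38,2.6],"twist":0},{"claw":45,"linear":[0,36,2.4],"twist":0},{"claw":45,"linear":[0,28,1.8],"twist":0},{"claw":45,"linear":[0,18,1],"twist":0},{"claw":45,"linear":[0,8,0.6],"twist":0}]' && python3 -m pendant '[{"claw":45,"linear":[4,0,0],"twist":0},{"claw":45,"linear":[4,0,0],"twist":0},{"claw":45,"linear":[4,0,0],"twist":0},{"claw":45,"linear":[4,0,0],"twist":0},{"claw":45,"linear":[4,0,0],"twist":0},{"claw":45,"linear":[4,0,0],"twist":0},{"claw":45,"linear":[4,0,0],"twist":0},{"claw":45,"linear":[0,0,0],"twist":0},{"claw":45,"linear":[0,0,0],"twist":0},{"claw":45,"linear":[0,0,0],"twist":0}]'
python3 - <<'E'
from h import *
plan([.4955,-.0075,.060])
im,d,p=snap('wrist'); save('w3.png',im); W=cloud(d,p); h=cv2.cvtColor(im,cv2.COLOR_RGB2HSV); t=get_obs()['tool_pos']
r=np.hypot(W[...,0]-t[0],W[...,1]-t[1])
o=(h[...,0]<20)&(h[...,1]>110)&(h[...,2]>50)
m=o&(d>0)&(r<.035)&(abs(W[...,2]-t[2])<.045)
P=W[m]; Q=P[P[:,2]>np.percentile(P[:,2],90)-.004]
print('top z rel',np.percentile(P[:,2]-t[2],95).round(4),'ctr',cv2.minEnclosingCircle((Q[:,:2]*1000).astype(np.float32)))
m=~o&(W[...,2]>.09)&(W[...,2]<.108)&(r<.02); P=W[m]; print('tail',len(P)); 
if len(P)>9: print(cv2.minEnclosingCircle((P[:,:2]*1000).astype(np.float32)),P.mean(0).round(4))
im2,d2,p2=snap('scene'); save('s3.png',cv2.resize(im2[120:270,190:390],None,fx=3,fy=3,interpolation=cv2.INTER_CUBIC))
E
```

```text
clock: 5.65
tool_pos: [0.4928, -0.0107, 0.165]
orientation: [16.4, 89.8, -163.7]
force: [-0.7, 0.3, -0.6]
opening: 0.0537
clock: 6.48
tool_pos: [0.4947, -0.0078, 0.1387]
orientation: [178.6, 90.0, -1.3]
force: [1.2, 0.3, -0.4]
opening: 0.054
t 6.48 tcp [ 0.4947 -0.0078  0.1387] open 0.054 F [ 1.2  0.3 -0.4]
xaxis [ 2.e-04 -0.e+00 -1.e+00] yaxis [ 0.001 -1.     0.   ] yang -89.92 zaxis [-1.    -0.001 -0.   ]
shift mm [78.7 -0.3 -0.7] [ 21.9   8.1 -28.7   0.  -53.2  68.2]
top z rel 0.0171 ctr ((493.5467224121094, -7.752697944641113), 26.77839469909668)
tail 82
((495.169921875, -8.401869773864746), 12.72750473022461) [ 0.4898 -0.0086  0.0982]
```

View pics/w3.png

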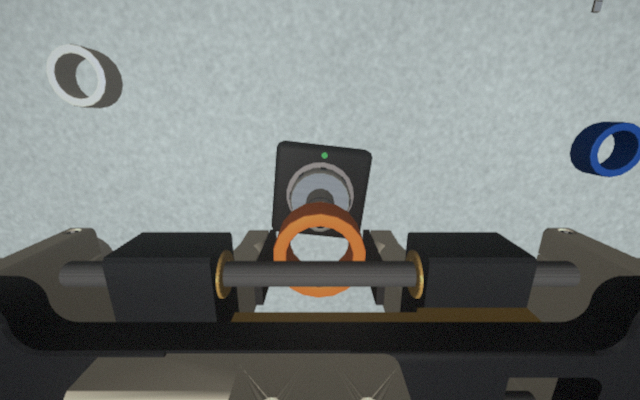

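View pics/s3.png

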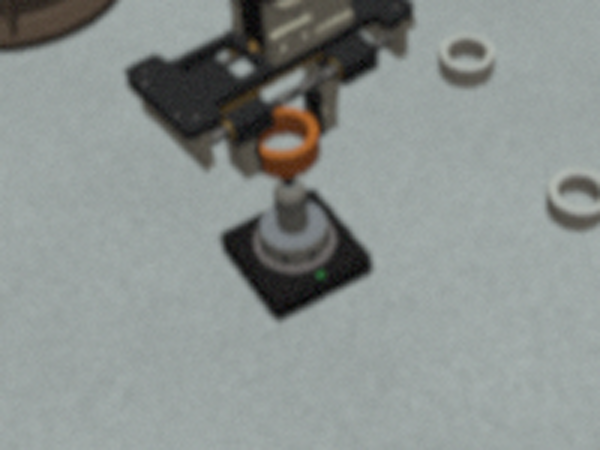

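Both views show the collar just above the tail and nearly centred. Correct by 1 mm and descend.

```bash
python3 -m pendant '[{"claw":45,"linear":[3,0,-1],"twist":0},{"claw":45,"linear":[6,0,0],"twist":0},{"claw":45,"linear":[6,0,0],"twist":0},{"claw":45,"linear":[6,0,0],"twist":0},{"claw":45,"linear":[6,0,0],"twist":0},{"claw":45,"linear":[6,0,0],"twist":0},{"claw":45,"linear":[6,0,0],"twist":0},{"claw":45,"linear":[6,0,0],"twist":0},{"claw":45,"linear":[3,0,0],"twist":0},{"claw":45,"linear":[0,0,0],"twist":0}]' && python3 -m pendant '[{"claw":45,"linear":[4,0,0],"twist":0},{"claw":45,"linear":[4,0,0],"twist":0},{"claw":45,"linear":[4,0,0],"twist":0},{"claw":45,"linear":[4,0,0],"twist":0},{"claw":45,"linear":[4,0,0],"twist":0},{"claw":45,"linear":[3,0,0],"twist":0},{"claw":45,"linear":[3,0,0],"twist":0},{"claw":45,"linear":[2,0,0],"twist":0},{"claw":45,"linear":[1.5,0,0],"twist":0},{"claw":45,"linear":[0,0,0],"twist":0}]'; python3 -c "
from h import *
plan([.4955,-.0075,.058])"
```

```text
clock: 7.42
tool_pos: [0.4951, -0.0081, 0.0897]
orientation: [17.4, 89.9, -162.5]
force: [-0.1, 0.0, -0.3]
opening: 0.0535
clock: 8.25
tool_pos: [0.4954, -0.0079, 0.0608]
orientation: [16.4, 90.0, -163.5]
force: [-0.6, 0.5, -0.5]
opening: 0.0535
t 8.25 tcp [ 0.4954 -0.0079  0.0608] open 0.0535 F [-0.6  0.5 -0.5]
xaxis [-4.e-04 -1.e-04 -1.e+00] yaxis [ 0.001 -1.     0.   ] yang -89.93 zaxis [-1.    -0.001  0.   ]
shift mm [ 2.8 -0.4 -0.1] [ 21.9  14.  -33.8  -0.  -42.2  68.2]
```

Free descent with no contact. I lower it to the shoulder (about 2.5 mm), release slowly and look.

```bash
python3 -m pendant '[{"claw":45,"linear":[1,0,0],"twist":0},{"claw":45,"linear":[1,0,0],"twist":0},{"claw":45,"linear":[0.5,0,0],"twist":0},{"claw":45,"linear":[0,0,0],"twist":0},{"claw":54,"linear":[0,0,0],"twist":0},{"claw":56,"linear":[0,0,0],"twist":0},{"claw":60,"linear":[0,0,0],"twist":0},{"claw":66,"linear":[0,0,0],"twist":0},{"claw":76,"linear":[0,0,0],"twist":0},{"claw":87,"linear":[0,0,0],"twist":0}]' && python3 -m pendant '[{"claw":87,"linear":[0,0,0],"twist":0},{"claw":87,"linear":[0,0,0],"twist":0},{"claw":87,"linear":[-3,0,0],"twist":0},{"claw":87,"linear":[-8,0,0],"twist":0},{"claw":87,"linear":[-20,0,0],"twist":0},{"claw":87,"linear":[-25,0,0],"twist":0},{"claw":87,"linear":[-25,0,0],"twist":0},{"claw":87,"linear":[-25,0,0],"twist":0},{"claw":87,"linear":[-20,0,0],"twist":0},{"claw":87,"linear":[-8,0,0],"twist":0}]'
python3 - <<'E'
from h import *
plan([.4955,-.0075,.058])
for n in('wrist','scene'):
    im,d,p=snap(n); W=cloud(d,p); h=cv2.cvtColor(im,cv2.COLOR_RGB2HSV)
    m=(h[...,0]<20)&(h[...,1]>110)&(h[...,2]>50)&(d>0)&(np.hypot(W[...,0]-.4955,W[...,1]+.0075)<.06)&(W[...,2]<.12)
    P=W[m]; zt=np.percentile(P[:,2],95); Q=P[P[:,2]>zt-.005]
    print(n,len(P),'top z',zt.round(4),'ctr',cv2.minEnclosingCircle((Q[:,:2]*1000).astype(np.float32)),'plane',np.linalg.lstsq(np.c_[Q[:,:2]-[.4955,-.0075],np.ones(len(Q))],Q[:,2],rcond=None)[0].round(3))
    save(n+'4.png',im if n=='wrist' else cv2.resize(im[120:270,190:390],None,fx=3,fy=3,interpolation=cv2.INTER_CUBIC))
E
```

```text
clock: 9.08
tool_pos: [0.4955, -0.0079, 0.0584]
orientation: [15.2, 90.0, -164.7]
force: [-1.2, 0.7, 0.6]
opening: 0.0743
clock: 9.92
tool_pos: [0.497, -0.0077, 0.1966]
orientation: [-167.7, 89.7, 12.4]
force: [0.5, -0.2, -0.2]
opening: 0.0873
t 9.92 tcp [ 0.497  -0.0077  0.1966] open 0.0873 F [ 0.5 -0.2 -0.2]
xaxis [ 0.0052  0.0012 -1.    ] yaxis [ 0.002 -1.    -0.001] yang -89.91 zaxis [-1.    -0.002 -0.005]
shift mm [138.6  -0.    2.3] [ 21.9   4.8 -24.1   0.1 -60.8  68.2]
wrist 1160 top z 0.0765 ctr ((493.81219482421875, -8.135908126831055), 26.77434539794922) plane [-0.005 -0.004  0.075]
scene 246 top z 0.0779 ctr ((495.65985107421875, -8.158662796020508), 27.08220863342285) plane [-0.002  0.012  0.076]
```

View pics/scene4.png

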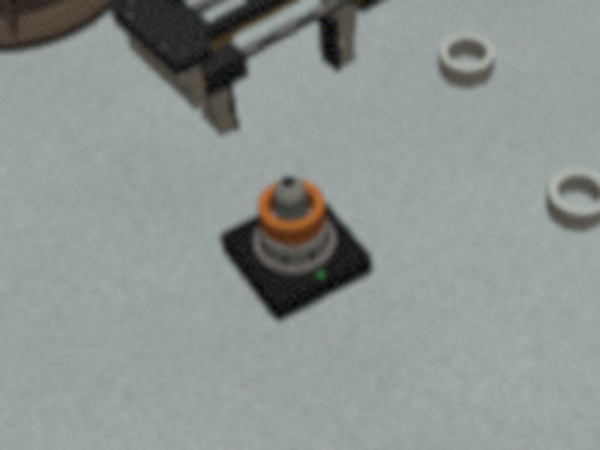

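View pics/wrist4.png

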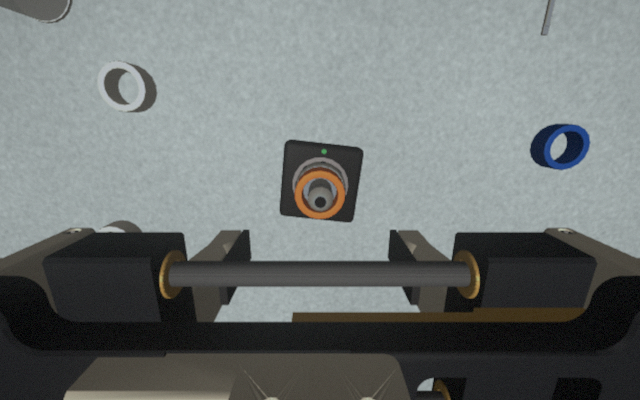

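The collar is flat around the barrel at (320,193). Its top is at 76 to 77 mm, so its underside is at about 52 mm, and it is centred within 1 to 2 mm. The gripper is clear, so I hand in.

```bash
python3 -c "
from plant import *
print(close_job())"
```

```text
the job is handed in; nothing more can be done
None
```

The orange collar is on the torch, released and resting on the shoulder of its head. I handed the job in at about 10 s of the 42 s allowed; the system reports no verdict.

- **Pick and place:** I chose the orange ring over two white look-alikes and the blue collar, and gripped it across its outside (54 mm). I carried it over the torch, lowered it without contact, released it on the shoulder and retreated about 140 mm upward.
- **Final checks:** The wrist and scene cameras put the collar's top at about 75 to 78 mm, so its underside is at about 52 mm, as required. Its axis is within about 2 mm of the torch's, and its tilt is under 1 degree. The gripper was open and clear, with the force reading near zero.
- **Blue collar and bulb case:** The arm did not go near either one. The blue collar still lay flat in the last wrist view. I did not measure either one again at the end.
- **Small disagreements:** The network's pixel for the orange collar was about 9 px off in the top view, so I used colour and depth fits instead. The cameras differed by about 2 mm in x, which is within the calibration error.

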